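Stop the curing box and hook out its tray of painted pieces

TASK

Stop the curing box by pressing the square key on its top firmly for a moment, but not hard, leaving the round key alone. Then take the hook tool and, with the hook in the finger hole, gently pull the tray all the way out to its stop so that the painted pieces on it stay standing. Unhook it, leave the tray out, and lay the hook flat on the table; do not disturb the pots and the brush mug, and do not touch the tray with the hand.

Things in the scene. Friction and masses are not known exactly. Their poses are not given: they have to be found in the camera images.
- curing_box: Fixed grey curing box, 200 mm deep (x), 220 wide (y), 110 high; keys on the front of its roof. Origin: centre of its underside, on the table; its front, with the tray, faces its own -x; z up. In this frame tray is at x = -105 mm when closed and -200 mm at its firm outer stop; it may start up to 12 mm open, slides with about 2.5 N friction and stays where it is left.
- tray: Sliding metal tray. Upright aluminium front plate 200 mm wide (y), 5 mm thick, reaching 28 mm above and 36 mm below the hole. Origin: centre of the finger hole on the plate's outer face, 62 mm above the table. The hole, 30 mm wide (y) by 18 mm high, goes through; behind it is free for 30 mm. Axes as the box's: x points into the box; the tray is pulled along its own -x.
- square_key: White square membrane key, 26 x 26 mm, on the roof of the box. Origin: centre of its underside, 110.5 mm above the table; its top is 4 mm higher. Pressed straight down it is stiff (4 N per mm) and bottoms after 2.5 mm at 10 N; it answers when 5 N or more is held for 0.2 s, and over 30 N harms it. The round key stands 70 mm beside it; they may change places.
- round_key: White round membrane key 26 mm across beside the square one, same height and make, same origin. Not to be pressed.
- hook_grip (a point): Hook tool (about 110 g): best grip, near the centre of mass, half-way up the wooden handle and 20 mm ahead of its middle. Handle 100 mm long (x), 18 mm wide (y), 28 mm high (z): this point is 14 mm above the table when it lies. x points along the shaft toward the hook, z up.
- hook_bend (a point): Hook tool, far end of its straight round steel shaft (6 mm thick, on the handle's axis): the bend, on the shaft's centre line, 145 mm ahead of hook_grip along x. From here the point of the hook runs 13 mm along the tool's own +y (16 mm to its rounded end), level when the tool lies flat. Axes as the tool's.
- piece_a_mid (a point): Small painted playing piece standing loose on the tray, 37 mm tall, foot 26 mm across; point 18 mm above its foot; z up. 60 to 82 mm behind the plate's outer face, on its +y side.
- piece_b_mid (a point): Second such piece, on the tray's -y side; same point.
- paint_pot: Bystander: jar 42 mm across, 55 mm tall, origin at the centre of its underside.
- varnish_bottle: Bystander: bottle 40 mm across, 80 mm tall, origin at the centre of its underside.
- brush_mug: Bystander: black mug 76 mm across, 90 mm tall, with brushes standing to 170 mm, origin at the centre of its underside.
There are look-alikes about, which are no part of the job. What is meant by the part that bears hook_grip is not purple or red, and is the larger of those in its own colour.

How it is judged (in metres and radians):
On the way, in this order (a step that is already met when the one before it is completed fails the run):
1. the square key is pressed with at least 5 N for 0.2 s (contact force between square_key and anything else above 5 N), for 0.2 s.
2. the hook's bend is through the finger hole, behind the tray's front plate (x of hook_bend in the frame of tray between 0.006 and 0.05 m and y of hook_bend in the frame of tray between -0.016 and 0.016 m and z of hook_bend in the frame of tray between -0.01 and 0.01 m), for 0.1 s.
3. the tray is out at its stop (x of tray in the frame of curing_box below -0.193 m), for 0.2 s.
At the end, for the whole second after the job is handed in: The tray is out to within 7 mm of its stop, both pieces stand on it (within 0.5 rad of upright), and the hook lies flat on the table (its grip point below 20 mm, its bend below 22 mm), let go (x of tray in the frame of curing_box below -0.193 m and height (world z) of hook_grip below 0.02 m and height (world z) of hook_bend below 0.022 m and not (contact force between tray and anything else above 3 N) and not (angle between piece_a_mid's own z axis and vertical above 0.5 rad) and not (angle between piece_b_mid's own z axis and vertical above 0.5 rad) and z of each of piece_a_mid, piece_b_mid in the frame of tray above -0.03 m); the robot touches nothing.
It fails at once if the round key is pressed (over 2 N) (contact force between round_key and anything else above 2 N).
It fails at once if the square key is pressed harder than 30 N (contact force between square_key and anything else above 30 N).
It fails at once if the hand or arm touches the tray (contact force between tray and the fingers above 1 N or contact force between tray and the arm above 1 N).
It fails at once if a painted piece tips over (angle between any of piece_a_mid, piece_b_mid's own z axis and vertical above 0.5 rad).
It fails at once if a pot or the mug is moved more than 20 mm (distance of any of paint_pot, varnish_bottle, brush_mug from where it was at the start of the episode above 0.02 m).
It also fails if it takes over 61 s, if anything falls off the work surface, if the arm or the gripper's body presses on something with over 40 N, if the wrist force passes 120 N, or if a joint passes its speed limit or range.

ROBOT

A 6-joint arm with a two-finger parallel gripper is mounted at the origin on the work surface. World frame = base frame: x ahead of the robot, y to its left, z up, the work surface at z = 0. Lengths are in mm, angles in rad, forces in N, time in s.
With the tool pointing down it reaches from about 400 to 925 mm from the base axis. Payload 12.5 kg.
Tool frame: the origin (TCP) lies at the very end of the fingers, on their centre line; the grasp point (between the pads) lies 19 mm behind it (arm.hold_point_z is the distance from the TCP to the grasp point, in mm); x points along the fingers, z is the direction in which the jaws open and shut, and the axes are right-handed (so a half turn about x gives the same grasp; the last joint's range is limited). The gripper opens to 95 mm and grips with 3 to 60 N. Pads are 20 mm wide; open, the fingers measure 119 mm over their backs; the gripper's body (75 mm by 180 mm) begins 59 mm behind the grasp point.
Start: joints at [1.127, 0.491, 1.559, -0, 1.092, -0.106], TCP at [207.117, 589.703, 214.661] pointing down, gripper open.
Joint ranges: [-3.1, 3.1], [-0.84, 2.19], [0.05, 2.79], [-1.13, 4.28], [0.06, 2.93], [-2.69, 2.69]. Speed limits (rad/s): [2.22, 2.22, 2.79, 3.14, 3.14, 3.14].

INTERFACE

Orientations are given as a unit quaternion [w, x, y, z].
In Python, from rig import arm gives the robot as it stands.
- The arm moves only by the shell command python3 -m crank 'ROWS' [OPENING] [FORCE]. ROWS is JSON, a list of rows, each a list of 6 numbers: the shift along the tool's x, y, z in cm, then the turn, a rotation vector about the tool's x, y, z in rad. In form: [[x, y, z, ax, ay, az], ...]. A call has 1 to 12 rows; each row shifts and turns the commanded pose from where the row before left it, along the tool's axes as they then stand; what a row does not reach is not made up. A row lasts 1/10 s, in which the tool goes at most 50 mm and 8.59 degrees, less where a joint would pass 70% of its speed; a pose out of reach is approached as far as the arm can. A call is refused whole if a number of a shift passes 5 or a number of a turn 0.15, either way. A call with a gripper value outside its range is refused whole. OPENING is the gripper's target within -1 to 1 (fully open at 1, half-way at 0, shut at -1), set as the call begins (- or left out, the last holds). The fingers move at their own pace and stop on an object; FORCE is the grip in N (left out, the last holds). Time passes only in rows, so rows that do not move let the fingers close. It gives the time, the measured TCP pose, the force and the opening at its end, in the units of the state.
- arm.sense(): the state, without advancing time (a new reading comes with each control period).
- arm.grab_frame(name): name is "scene" or "top"; returns (picture, depth): 400x640x3 uint8, blue, green, red; 400x640 float32, mm along the optical axis (not along the pixel's ray), 0 where there is no reading.
- arm.get_calibration(name): a dict with "K" (3x3 intrinsics, pixels), "origin" and "attitude" of the camera in the world. Camera axes: x right, y up, looking along -z (the intrinsics and any distortion apply to the point x, -y, -z); pixel columns grow to the right and rows downward; lengths in mm; the calibration is good to about 2 mm. A picture is of the moment at which its call begins. get_calibration takes no time and is no camera call.
- arm.job_done(): hands the job in, once; it reports no verdict.
The state is a dict: "t": time; "qpos": joint angles; "qvel": joint speeds; "tau": joint torques, N m; "tcp_pos": TCP position; "orientation": TCP orientation; "wrist_force": force on the tool from outside, world axes, zero at the start; "moment": the same for the moment, N m; "opening": finger opening in mm.
Only numpy, scipy, OpenCV 4.12 (cv2) and the standard library are available. Lean on these libraries where they do the work, as an engineer would, in place of code of your own. Each camera call takes 0.05 s, during which the arm holds its last target.

## Working session

There is one attempt and no reset: what is moved stays moved. The work goes in short steps, Python scripts to look and compute and a shell command to move; the robot and the scene stay as the last step left them, time stands still between calls to the robot, and variables do not carry over. Pictures are saved under pics/ and viewed, and the job is handed in when it is done.

```bash
ls; mkdir -p pics; python3 - <<'E'
from rig import arm
import cv2
s=arm.sense();print(s)
for n in("scene","top"):
    p,d=arm.grab_frame(n);cv2.imwrite(f"pics/{n}0.png",p)
    import numpy as np
    np.save(f"{n}0.npy",d);c=arm.get_calibration(n);print(n,c)
print(arm.hold_point_z)
E
```

```text
pics
{'t': 0.0, 'qpos': array([ 1.12739612e+00,  4.91561913e-01,  1.55943386e+00, -8.39803743e-06,
        1.09168586e+00, -1.05589792e-01]), 'qvel': array([-5.89771208e-04, -1.96914480e-04, -9.34095656e-05,  8.04433341e-04,
        7.29315219e-04,  4.00671728e-04]), 'tau': array([-5.72866084e-04, -6.12651300e+01, -2.58188832e+01,  6.91056973e-02,
        4.82045521e-02, -6.87967690e-05]), 'tcp_pos': array([207.01288223, 589.47427446, 214.06565247]), 'orientation': array([ 0.57660088, -0.40902469,  0.57727   ,  0.40864358]), 'wrist_force': array([-0.8027231 ,  0.00856295,  0.18078315]), 'moment': array([-0.03903953, -0.00223371,  0.0139567 ]), 'opening': 94.86772741808426}
scene {'K': array([[507.95836422,   0.        , 317.73445028],
       [  0.        , 507.95836422, 200.50117127],
       [  0.        ,   0.        ,   1.        ]]), 'origin': array([1713.23549866, -660.56739256, 1002.80089285]), 'attitude': array([0.746567  , 0.37963948, 0.24377519, 0.48896344])}
top {'K': array([[511.65769322,   0.        , 310.82411415],
       [  0.        , 511.65769322, 212.02670168],
       [  0.        ,   0.        ,   1.        ]]), 'origin': array([ 322.80452651, -170.52097376, 1560.01529446]), 'attitude': array([ 0.70609942,  0.06763796, -0.05617102, -0.70263328])}
18.8
```

View pics/scene0.png

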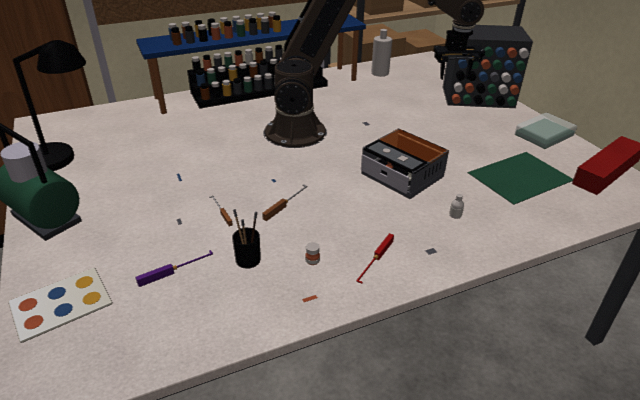

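View pics/top0.png

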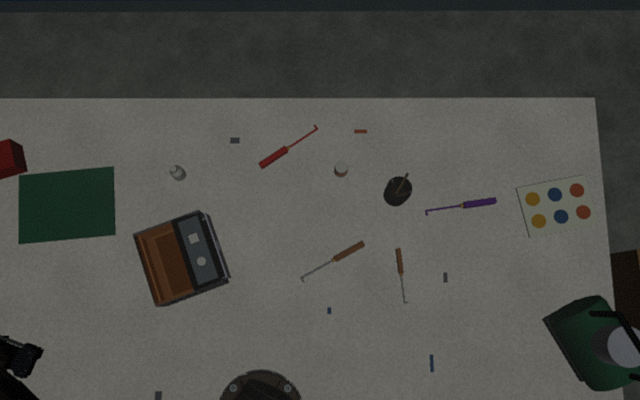

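The top view shows the box at (182,258), its keys at (194,238) and (201,261), and two wooden hooks: the larger at (333,262), the smaller at (401,275). I'll zoom in next.

```bash
cat > h.py <<'E'
import numpy as np, cv2
from rig import arm
from scipy.spatial.transform import Rotation as R
def Rq(q): return R.from_quat([q[1],q[2],q[3],q[0]])
def cal(n):
    c=arm.get_calibration(n); return c['K'],np.array(c['origin']),Rq(c['attitude']).as_matrix()
def deproj(n,u,v,depth):
    K,o,M=cal(n); p=np.linalg.inv(K)@np.array([u,v,1])*depth
    return o+M@(p*[1,-1,-1])
def ray_z(n,u,v,z):
    K,o,M=cal(n); p=np.linalg.inv(K)@np.array([u,v,1.]); d=M@(p*[1,-1,-1])
    return o+d*(z-o[2])/d[2]
def proj(n,P):
    K,o,M=cal(n); c=(np.atleast_2d(P)-o)@M*[1,-1,-1]; q=c@K.T; return q[:,:2]/q[:,2:]
E
python3 - <<'E'
import cv2
p=cv2.imread('pics/top0.png');a=p[195:320,125:245];b=p[225:300,290:380]
cv2.imwrite('pics/a.png',cv2.convertScaleAbs(cv2.resize(a,None,fx=4.8,fy=4.8,interpolation=cv2.INTER_CUBIC),alpha=1.8))
cv2.imwrite('pics/b.png',cv2.convertScaleAbs(cv2.resize(b,None,fx=7,fy=7,interpolation=cv2.INTER_CUBIC),alpha=1.5))
p=cv2.imread('pics/scene0.png');a=p[120:200,350:460]
cv2.imwrite('pics/c.png',cv2.resize(a,None,fx=7,fy=7,interpolation=cv2.INTER_CUBIC))
E
```

```text
(no output)
```

View pics/a.png

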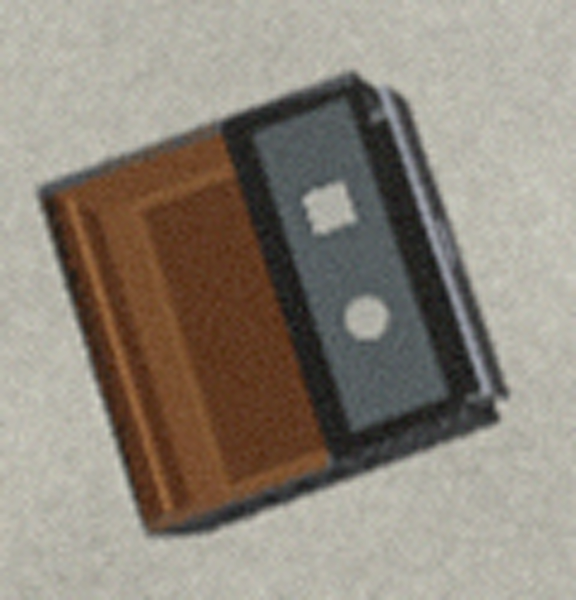

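View pics/b.png

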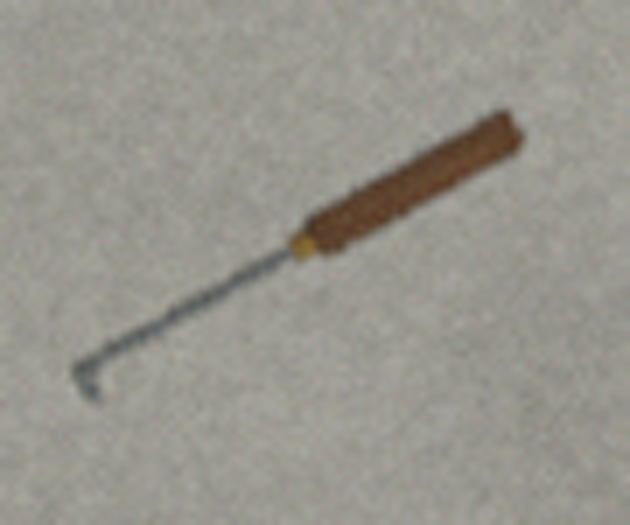

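View pics/c.png

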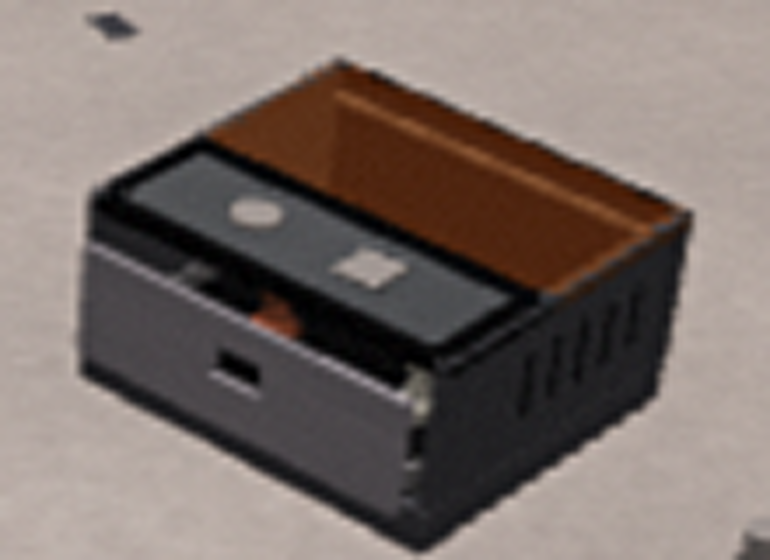

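```bash
python3 - <<'E'
from h import *
p=cv2.imread('pics/top0.png');d=np.load('top0.npy')
def c2(x,y,s,ou,ov): return (x+.5)/s-.5+ou,(y+.5)/s-.5+ov
def A(x,y):return c2(x,y,4.8,125,195)
def B(x,y):return c2(x,y,7,290,225)
def C(x,y):return c2(x,y,7,350,120)
sq=ray_z('top',*A(329,209),114.5);rd=ray_z('top',*A(367,318),114.5);print('sq',sq,'rd',rd,np.linalg.norm(sq-rd))
print('sq scene',ray_z('scene',*C(371,268),114.5),'rd',ray_z('scene',*C(257,212),114.5))
for k in [(45,190),(350,75),(150,530),(498,415)]: print('corner',ray_z('top',*A(*k),110).round(1))
dd=sq-rd;print('yaw y axis sq-rd',np.arctan2(dd[1],dd[0]))
print('hole scene crude; plate top corners', [ray_z('top',*A(*k),90).round(1) for k in [(388,92),(492,398)]])
K,o,M=cal('scene');u,v=C(238,370);print('hole px',u,v)
print([ray_z('scene',*C(*k),90).round(1) for k in [(90,243),(410,402)]])
ds=np.load('scene0.npy');
for q in [(384,168),(370,170),(395,180)]: print(q,deproj('scene',*q,ds[q[1],q[0]]))
# handle
hsv=cv2.cvtColor(p,cv2.COLOR_BGR2HSV)
m=((hsv[...,1]>90)).astype(np.uint8);m[:,:290]=0;m[:,380:]=0;m[:225]=0;m[300:]=0
ys,xs=np.nonzero(m);P=np.array([ray_z('top',x,y,18) for x,y in zip(xs,ys)])
r=cv2.minAreaRect(P[:,:2].astype(np.float32));print(len(xs),r,P.mean(0)); print(cv2.boxPoints(r))
w=P[:,:2]-P[:,:2].mean(0);e=np.linalg.svd(w,full_matrices=0)[2][0];print('axis',e,np.arctan2(e[1],e[0]))
print('bend',ray_z('top',*B(79,370),14),'tip',ray_z('top',*B(96,398),14),'hend',ray_z('top',*B(515,128),20),'hfront',ray_z('top',*B(318,238),20))
print('depth z handle',[deproj('top',x,y,d[y,x]).round(1) for x,y in[(350,252),(345,256),(355,248)]])
for n,u,v,z in[('pot top',341,168,55),('bottle',178,172,60),('mug',398,190,90)]: print(n,ray_z('top',u,v,z).round())
E
```

```text
sq [501.93266623 189.26629054 114.5       ] rd [437.33143852 163.75249158 114.5       ] 69.45698351742428
sq scene [503.53376704 188.47497793 114.5       ] rd [436.7650615  164.57723986 114.5       ]
corner [513.2 361.5 110. ]
corner [583.7 181.5 110. ]
corner [313.5 286.5 110. ]
corner [381.2  85.1 110. ]
yaw y axis sq-rd 0.3761392571326441
hole scene crude; plate top corners [array([576.9, 162.6,  90. ]), array([392. ,  92.6,  90. ])]
hole px 383.57142857142856 172.42857142857144
[array([395.2,  96.1,  90. ]), array([579.1, 166.3,  90. ])]
(384, 168) [489.27877799 128.8401007   80.97546216]
(370, 170) [429.00617939 111.28509706  41.55203188]
(395, 180) [540.07827053 143.66809361  60.00834914]
179 ((474.8827819824219, -254.8977813720703), (15.711347579956055, 107.47508239746094), 29.529306411743164) [ 475.85721669 -256.72363603   18.        ]
[[ 441.56195 -212.01236]
 [ 494.53308 -305.52686]
 [ 508.2036  -297.7832 ]
 [ 455.23248 -204.2687 ]]
axis [-0.49456669  0.86913969] 2.0881325324812323
bend [ 397.12856918 -115.81349447   14.        ] tip [ 385.26158777 -123.2121426    14.        ] hend [ 501.56114814 -303.19667849   20.        ] hfront [ 453.70715015 -218.16861757   20.        ]
depth z handle [array([ 473.5, -263.2,   22.2]), array([ 460.8, -247.8,   29.1]), array([ 484.8, -277.8,   30.1])]
pot top [ 725. -236.   55.]
bottle [710. 258.  60.]
mug [ 650. -401.   90.]
```

```bash
cat >> h.py <<'E'
def delta(target=None,yaw=None):
    """yaw = world angle of tool z (jaw) mod pi. prints rotation about tool x then shift (cm) in tool frame after the turn"""
    s=arm.sense(); Rt=Rq(s['orientation']); M=Rt.as_matrix()
    cur=np.arctan2(M[1,2],M[0,2])
    print('t',round(s['t'],2),'tcp',s['tcp_pos'].round(1),'jaw',cur.round(4),'down',M[:,0].round(4),'F',s['wrist_force'].round(1),'op',round(s['opening'],1),'q6',s['qpos'][5].round(2))
    # ideal: x=-z
    y=cur
    if yaw is not None:
        dy=(yaw-cur+np.pi/2)%np.pi-np.pi/2; y=cur+dy
    z=np.array([np.cos(y),np.sin(y),0]);x=np.array([0,0,-1.]);D=np.c_[x,np.cross(z,x),z]
    if yaw is None: D=M
    print('rotvec tool',Rt.inv().__mul__(R.from_matrix(D)).as_rotvec().round(4))
    if target is not None:
        print('shift cm',(D.T@(np.array(target)-s['tcp_pos'])/10).round(3))
E
python3 - <<'E'
from h import *
delta([502.7,188.9,150],0.362)
for px in[(383.6,172.4)]: 
    print('hole at z62',ray_z('scene',*px,62))
# plate plane fit from scene depth
ds=np.load('scene0.npy')
pts=[]
for v in range(158,192):
  for u in range(362,410):
    P=deproj('scene',u,v,ds[v,u])
    if 35<P[2]<88: pts.append(P)
pts=np.array(pts)
ax=np.array([-.354,.935,0]);s=pts@ax
print(len(pts),np.percentile(s,[1,5,25,50,75,95]), 'hole proj',np.array([487,131,0])@ax)
for th in[0.34,.352,.362,.372,.384]:
    a=np.array([-np.sin(th),np.cos(th),0]);q=pts@a;mm=abs(q-np.median(q))<6;print(th,mm.sum(),q[mm].std(),np.median(q[mm]))
E
```

```text
t 0.1 tcp [207.  589.5 214.1] jaw 1.233 down [-4.e-04 -9.e-04 -1.e+00] F [ 0.5 -0.5  0.3] op 95.0 q6 -0.11
rotvec tool [ 8.71e-01 -1.00e-03  3.00e-04]
shift cm [  6.414 -47.934  13.465]
hole at z62 [487.58215359 130.09958497  62.        ]
698 [-59.89563235 -58.0969428  -55.4778549  -53.12455064 -50.55328345
  22.38879656] hole proj -49.91299999999999
0.34 582 2.8067192300182815 -42.525553802329185
0.352 587 2.6387858724817845 -48.61998611740702
0.362 590 2.594814302120835 -53.66513822738101
0.372 590 2.625148425857137 -58.89050042762105
0.384 577 2.667214696504012 -64.95915048747524
```

```bash
python3 -m crank '[[0,-1.5,-1,0,0,0],[0,-3,-2,0,0,0],[0,-3.5,-2.4,0,0,0],[0,-3.5,-2.4,0,0,0],[0,-3.5,-2.4,0.145,0,0],[0,-3.5,-2.4,0.145,0,0],[0,-3.5,-1,0.145,0,0],[0,-3.5,0,0.145,0,0],[0,-3.5,0.5,0.145,0,0],[0,-3.5,1,0.146,0,0],[0,-2,1,0,0,0],[0,0,0,0,0,0]]' -1 20; python3 - <<'E'
from h import *
delta([502.7,188.9,125],0.362)
E
```

```text
t: 1.3
tcp_pos: [451.2, 285.0, 214.4]
orientation: [0.696, -0.126, 0.696, 0.126]
wrist_force: [-0.8, 0.1, 1.1]
opening: 4.6
t 1.3 tcp [451.2 285.  214.4] jaw 0.3588 down [ 1.e-04 -3.e-04 -1.e+00] F [-0.8  0.1  1.1] op 4.6 q6 0.08
rotvec tool [-0.0032 -0.0001  0.0003]
shift cm [  8.944 -10.815   1.414]
```

```bash
python3 -m crank '[[0,-2,0.3,-0.003,0,0],[0,-3,0.4,0,0,0],[0,-3,0.4,0,0,0],[0,-2.8,0.3,0,0,0],[2,0,0,0,0,0],[3,0,0,0,0,0],[2.5,0,0,0,0,0],[1,0,0,0,0,0],[0,0,0,0,0,0],[0,0,0,0,0,0]]'; python3 - <<'E'
from h import *
delta([502.7,188.9,112.5],0.362)
p,d=arm.grab_frame('scene')
cv2.imwrite('pics/k1.png',cv2.resize(p[100:200,350:460],None,fx=6,fy=6,interpolation=cv2.INTER_CUBIC))
E
```

```text
t: 2.3
tcp_pos: [501.4, 191.9, 130.5]
orientation: [0.696, -0.128, 0.695, 0.129]
wrist_force: [0.3, -0.2, 0.3]
opening: 0.7
t 2.3 tcp [501.4 191.9 130.5] jaw 0.3655 down [ 8.e-04  3.e-04 -1.e+00] F [ 0.3 -0.2  0.3] op 0.7 q6 -0.12
rotvec tool [0.0035 0.0009 0.    ]
shift cm [ 1.797 -0.328  0.017]
```

View pics/k1.png

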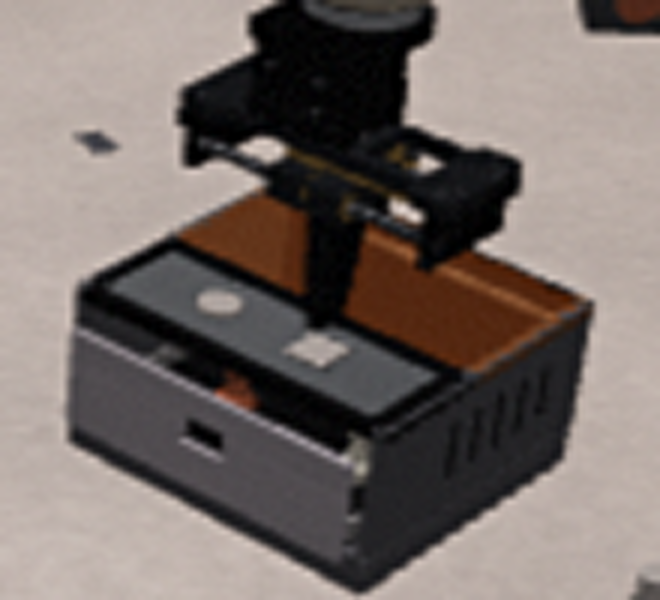

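The closed fingertips at (320,325) hang over the square key at (318,348), so I'll descend and watch the force.

```bash
python3 -m crank '[[0.5,-0.3,0,0,0,0],[0.5,0,0,0,0,0],[0.3,0,0,0,0,0],[0.2,0,0,0,0,0],[0,0,0,0,0,0],[0,0,0,0,0,0]]'; python3 -m crank '[[0.1,0,0,0,0,0],[0,0,0,0,0,0]]';  python3 -m crank '[[0.1,0,0,0,0,0],[0,0,0,0,0,0]]'
```

```text
t: 2.95
tcp_pos: [502.3, 188.8, 114.7]
orientation: [0.695, -0.128, 0.695, 0.128]
wrist_force: [-0.7, 0.5, 0.2]
opening: 0.5
t: 3.15
tcp_pos: [502.3, 188.9, 113.8]
orientation: [0.695, -0.128, 0.695, 0.128]
wrist_force: [-0.5, 0.0, 4.4]
opening: 0.4
t: 3.35
tcp_pos: [502.3, 188.8, 113.0]
orientation: [0.696, -0.128, 0.695, 0.128]
wrist_force: [-2.5, -0.4, 7.4]
opening: 0.5
```

```bash
python3 -m crank '[[0.03,0,0,0,0,0],[0,0,0,0,0,0],[0,0,0,0,0,0],[0,0,0,0,0,0]]'; python3 -m crank '[[-1,0,0,0,0,0],[-3,0,0,0,0,0],[-3,0,0,0,0,0],[-2,0,0,0,0,0],[0,0,0,0,0,0]]' 1; python3 - <<'E'
from h import *
g=[464,-238,60]
delta(g,0.517)
E
```

```text
t: 3.75
tcp_pos: [502.3, 188.9, 112.8]
orientation: [0.696, -0.128, 0.695, 0.128]
wrist_force: [-2.1, -0.9, 7.9]
opening: 0.2
t: 4.25
tcp_pos: [503.3, 189.1, 205.3]
orientation: [0.697, -0.128, 0.694, 0.129]
wrist_force: [0.4, -0.2, 0.0]
opening: 34.9
t 4.25 tcp [503.3 189.1 205.3] jaw 0.3651 down [ 0.0048  0.0013 -1.    ] F [ 0.4 -0.2  0. ] op 34.9 q6 -0.13
rotvec tool [-0.1519  0.0049  0.0009]
shift cm [ 14.527 -35.189 -24.527]
```

```bash
python3 -m crank '[[0,-1.5,-1,-0.147,0,0],[0,-3.5,-2.4,0,0,0],[0,-4,-2.7,0,0,0],[0,-4,-2.7,0,0,0],[0,-4,-2.7,0,0,0],[0,-4,-2.7,0,0,0],[0,-4,-2.7,0,0,0],[1,-4,-2.7,0,0,0],[2,-3.5,-2.4,0,0,0],[3,-2.3,-1.6,0,0,0],[2,0,0,0,0,0],[0,0,0,0,0,0]]' 1; python3 - <<'E'
from h import *
delta([468,-242.5,4],0.512)
p,d=arm.grab_frame('scene')
cv2.imwrite('pics/g1.png',cv2.resize(p[120:270,190:340],None,fx=4,fy=4,interpolation=cv2.INTER_CUBIC))
p,d=arm.grab_frame('top')
cv2.imwrite('pics/g2.png',cv2.resize(p[200:325,260:410],None,fx=4,fy=4,interpolation=cv2.INTER_CUBIC)*2)
E
```

```text
t: 5.45
tcp_pos: [462.8, -229.7, 119.5]
orientation: [0.683, -0.177, 0.686, 0.18]
wrist_force: [0.4, 0.5, 1.0]
opening: 95.3
t 5.45 tcp [ 462.8 -229.7  119.5] jaw 0.5103 down [-0.0046  0.0032 -1.    ] F [0.4 0.5 1. ] op 95.3 q6 -1.1
rotvec tool [-0.0018 -0.0024 -0.0051]
shift cm [11.55  -1.367 -0.175]
```

View pics/g1.png

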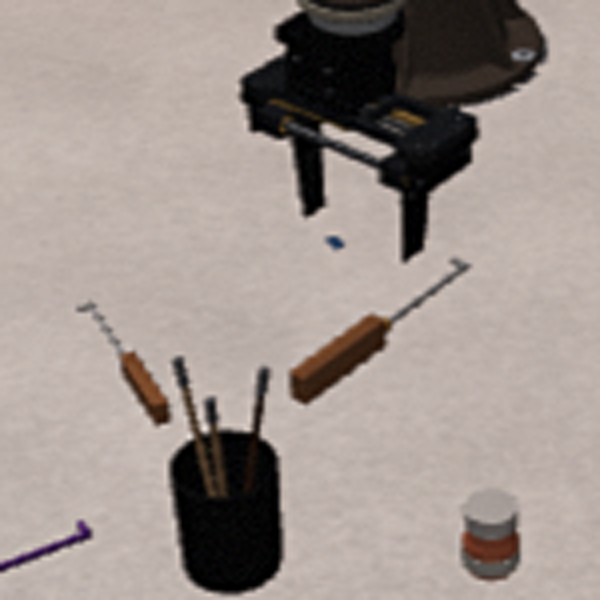

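Fingertips near (310,210) and (410,255) straddle the line of the tool. The larger brown tool is under them, and the mug and the small hook are well clear. Descending.

```bash
python3 -m crank '[[1,-0.7,-0.1,-0.002,-0.002,-0.005],[3,-0.7,-0.1,0,0,0],[3,0,0,0,0,0],[2.5,0,0,0,0,0],[1.2,0,0,0,0,0],[0.5,0,0,0,0,0],[0,0,0,0,0,0]]'; python3 - <<'E'
from h import *
delta([468,-242.5,4],0.512)
E
```

```text
t: 6.25
tcp_pos: [470.3, -243.3, 10.6]
orientation: [0.685, -0.182, 0.683, 0.178]
wrist_force: [-0.5, -0.3, 0.0]
opening: 95.4
t 6.25 tcp [ 470.3 -243.3   10.6] jaw 0.5145 down [ 0.0046 -0.0035 -1.    ] F [-0.5 -0.3  0. ] op 95.4 q6 -1.12
rotvec tool [0.0025 0.0022 0.0053]
shift cm [ 0.659  0.183 -0.163]
```

```bash
python3 -m crank '[[0.4,0.1,-0.1,0,0,0],[0.2,0,0,0,0,0],[0,0,0,0,0,0]]';python3 -m crank '[[0,0,0,0,0,0],[0,0,0,0,0,0],[0,0,0,0,0,0],[0,0,0,0,0,0],[0,0,0,0,0,0],[0,0,0,0,0,0],[0,0,0,0,0,0],[0,0,0,0,0,0]]' -0.95 35; python3 - <<'E'
from h import *
delta([468,-242.5,4],0.512)
E
```

```text
t: 6.55
tcp_pos: [468.8, -243.0, 4.7]
orientation: [0.685, -0.181, 0.683, 0.178]
wrist_force: [-0.6, -0.6, -0.7]
opening: 95.0
t: 7.35
tcp_pos: [468.7, -242.9, 4.3]
orientation: [0.685, -0.181, 0.683, 0.178]
wrist_force: [-0.1, -0.3, 0.5]
opening: 36.7
t 7.35 tcp [ 468.7 -242.9    4.3] jaw 0.514 down [ 0.0042 -0.0033 -1.    ] F [-0.1 -0.3  0.5] op 36.7 q6 -1.12
rotvec tool [0.002  0.0021 0.005 ]
shift cm [ 0.033  0.071 -0.036]
```

```bash
python3 -m crank '[[0,0,0,0,0,0],[0,0,0,0,0,0],[0,0,0,0,0,0],[0,0,0,0,0,0],[0,0,0,0,0,0]]'; python3 -m crank '[[-0.5,0,0,0,0,0],[-1,0,0,0,0,0],[-2,0,0,0,0,0],[-2,0,0,0,0,0],[-0.5,0,0,0,0,0],[0,0,0,0,0,0],[0,0,0,0,0,0]]'; python3 - <<'E'
from h import *
delta([468,-242.5,66],0.362)
for n,sl in(('scene',(slice(140,240),slice(220,340))),('top',(slice(215,295),slice(285,385)))):
    p,d=arm.grab_frame(n);np.save(n+'1.npy',d);cv2.imwrite(f'pics/{n}1.png',p)
    cv2.imwrite(f'pics/l_{n}.png',cv2.convertScaleAbs(cv2.resize(p[sl],None,fx=6,fy=6,interpolation=cv2.INTER_CUBIC),alpha=1.5))
E
```

```text
t: 7.85
tcp_pos: [468.6, -242.9, 4.3]
orientation: [0.685, -0.181, 0.683, 0.178]
wrist_force: [-0.2, -0.5, 0.2]
opening: 17.9
t: 8.55
tcp_pos: [468.2, -242.6, 64.0]
orientation: [0.685, -0.181, 0.683, 0.178]
wrist_force: [0.2, -0.6, -1.6]
opening: 17.5
t 8.55 tcp [ 468.2 -242.6   64. ] jaw 0.514 down [ 0.0039 -0.0031 -1.    ] F [ 0.2 -0.6 -1.6] op 17.5 q6 -1.12
rotvec tool [0.152  0.0022 0.0044]
shift cm [-0.204  0.015 -0.013]
```

View pics/l_scene.png

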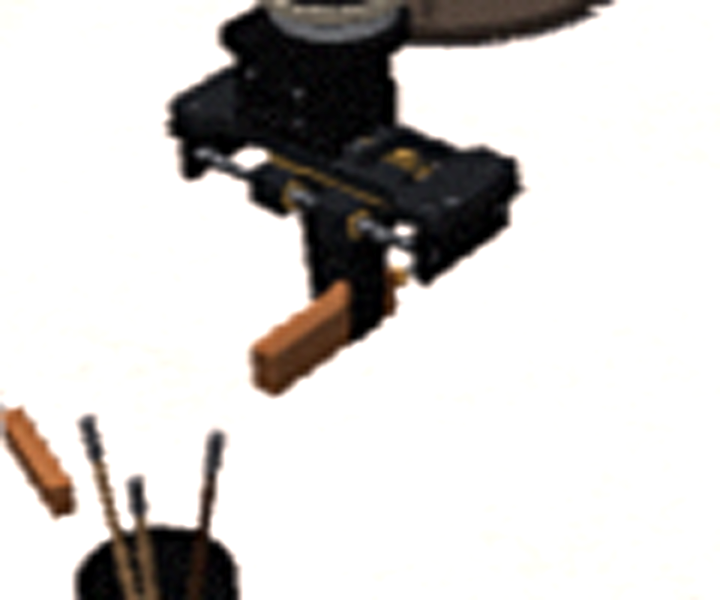

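View pics/l_top.png

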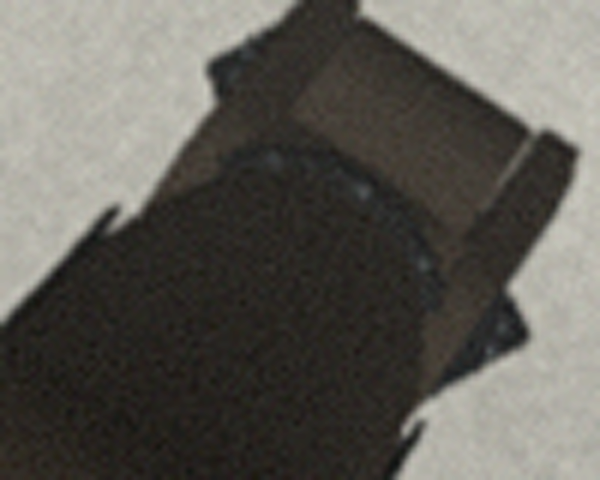

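```bash
python3 -m crank '[[0,0,0,0.05,0,0],[0,0,0,0.05,0,0],[0,0,0,0.052,0,0],[0,0,0,0,0,0],[0,0,0,0,0,0]]';  python3 - <<'E'
from h import *
delta([553.4,-27.3,52.3],0.362)
E
```

```text
t: 9.15
tcp_pos: [468.2, -242.7, 63.8]
orientation: [0.696, -0.129, 0.694, 0.127]
wrist_force: [-0.0, 0.1, -0.9]
opening: 17.6
t 9.15 tcp [ 468.2 -242.7   63.8] jaw 0.3635 down [ 0.0035 -0.0028 -1.    ] F [-0.   0.1 -0.9] op 17.6 q6 -0.97
rotvec tool [0.0015 0.0023 0.0038]
shift cm [ 1.152 17.123 15.592]
```

```bash
python3 -m crank '[[0,0.5,1,0.0015,0.0023,0.0038],[0,1,2,0,0,0],[0,1.5,2.5,0,0,0],[0,2,2.5,0,0,0],[0.3,2,2.5,0,0,0],[0.3,2,2.3,0,0,0],[0.3,2.5,1.5,0,0,0],[0.2,2,0.8,0,0,0],[0,1.5,0.3,0,0,0],[0,0.5,0.1,0,0,0],[0,0,0,0,0,0],[0,0,0,0,0,0]]';  python3 - <<'E'
from h import *
delta([553.4,-27.3,52.3],0.362)
for n,sl in(('scene',(slice(120,220),slice(330,450))),('top',(slice(190,310),slice(170,320)))):
    p,d=arm.grab_frame(n);np.save(n+'2.npy',d);cv2.imwrite(f'pics/{n}2.png',p)
    cv2.imwrite(f'pics/m_{n}.png',cv2.resize(p[sl],None,fx=5,fy=5,interpolation=cv2.INTER_CUBIC))
E
```

```text
t: 10.35
tcp_pos: [558.9, -43.7, 53.5]
orientation: [0.696, -0.127, 0.695, 0.126]
wrist_force: [-0.0, 0.5, -1.4]
opening: 17.6
t 10.35 tcp [558.9 -43.7  53.5] jaw 0.3601 down [ 1.1e-03 -7.0e-04 -1.0e+00] F [-0.   0.5 -1.4] op 17.6 q6 -0.56
rotvec tool [-0.0019  0.0008  0.001 ]
shift cm [0.116 1.725 0.066]
```

View pics/m_scene.png

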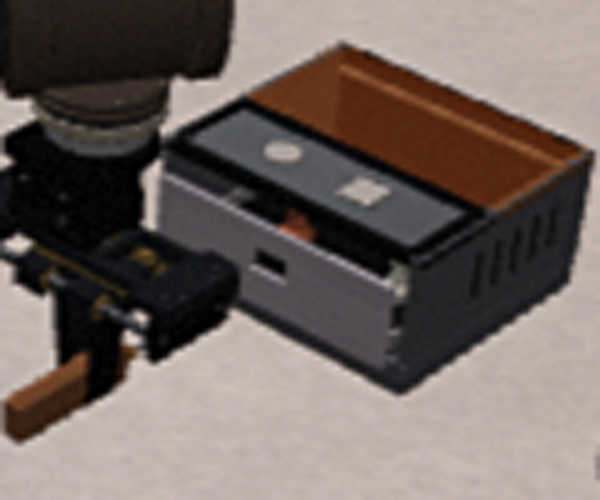

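View pics/m_top.png

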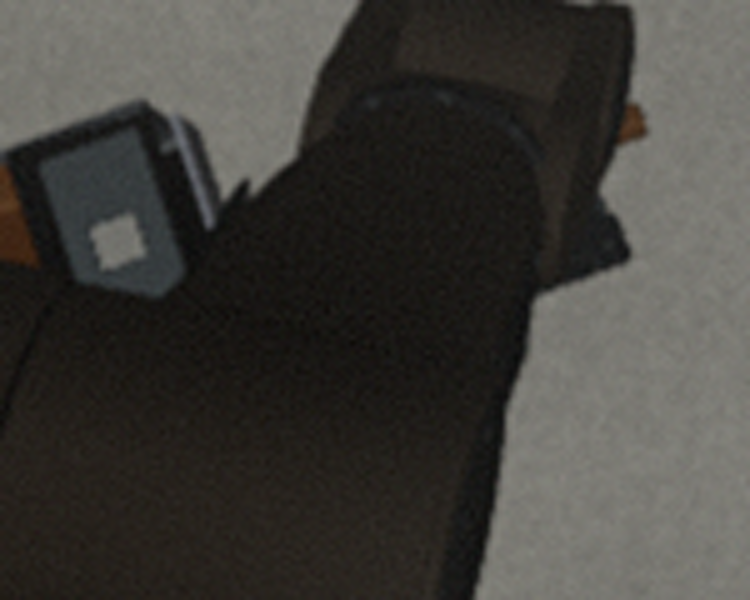

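```bash
python3 - <<'E'
from h import *
s=arm.sense();M=Rq(s['orientation']).as_matrix();t=s['tcp_pos']
# tool frame: hook x=tool y, hook z = -tool x, hook y = -tool z
def W(hx,hy,hz): return t+M@np.array([-9.7-hz,hx,-hy])
for n in('scene',):
    p=cv2.imread(f'pics/{n}2.png');k=5;q=cv2.resize(p[120:220,320:440],None,fx=6,fy=6,interpolation=cv2.INTER_CUBIC)
    def px(P): u=proj(n,P)[0];return tuple(int(round(v)) for v in ((u[0]+.5-320)*6,(u[1]+.5-120)*6))
    for y in(-9,9):
        for z in(-14,14): cv2.line(q,px(W(-70,y,z)),px(W(30,y,z)),(0,255,0),1)
    for y,z in((-9,-14),(-9,14),(9,14),(9,-14)):
        cv2.circle(q,px(W(-70,y,z)),3,(0,0,255),1)
    cv2.line(q,px(W(30,0,0)),px(W(145,0,0)),(255,255,0),1)
    cv2.imwrite('pics/o1.png',q)
E
```

```text
(no output)
```

View pics/o1.png

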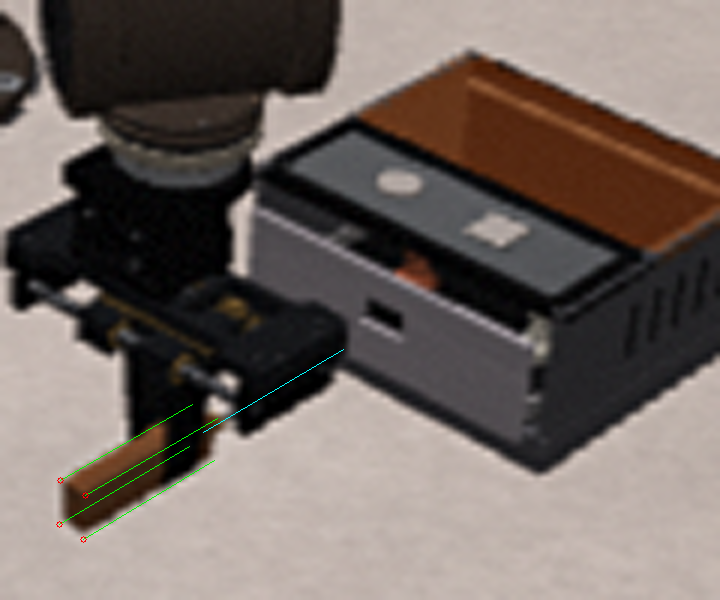

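```bash
python3 -m crank '[[0.1,0.5,0.1,0,0,0],[0,1,0,0,0,0],[0,0.2,0,-0.002,0,0],[0,0,0,0,0,0],[0,0,0,0,0,0]]';  python3 - <<'E'
from h import *
H=np.array([487.6,129.6,0]);tx=np.array([-.3541,.9352,0]);ty=np.array([-.9352,-.3541,0])
delta(H+tx*(18-145)+ty*-6.5+[0,0,52.3],0.362)
E
```

```text
t: 10.95
tcp_pos: [553.8, -26.7, 52.4]
orientation: [0.696, -0.128, 0.695, 0.127]
wrist_force: [0.1, 0.0, -0.7]
opening: 17.9
t 10.95 tcp [553.8 -26.7  52.4] jaw 0.3628 down [ 1.e-03 -6.e-04 -1.e+00] F [ 0.1  0.  -0.7] op 17.9 q6 -0.53
rotvec tool [0.0008 0.0007 0.0009]
shift cm [ 5.000e-03  4.259e+00 -4.000e-03]
```

```bash
python3 -m crank '[[0,0.5,0,0,0,0],[0,0.7,0,0,0,0],[0,0.5,0,0,0,0],[0,0.3,0,0,0,0],[0,0,0,0,0,0],[0,0,0,0,0,0]]';python3 -m crank '[[0,0.3,0,0,0,0],[0,0.3,0,0,0,0],[0,0.1,0,0,0,0],[0,0,0,0,0,0]]'; python3 - <<'E'
from h import *
delta()
E
```

```text
t: 11.55
tcp_pos: [546.7, -8.0, 52.3]
orientation: [0.696, -0.128, 0.695, 0.127]
wrist_force: [0.1, -0.0, -0.8]
opening: 17.7
t: 11.95
tcp_pos: [544.0, -1.4, 52.3]
orientation: [0.696, -0.128, 0.695, 0.127]
wrist_force: [0.6, -1.3, -1.2]
opening: 17.6
t 11.95 tcp [544.   -1.4  52.3] jaw 0.3627 down [ 7.e-04 -5.e-04 -1.e+00] F [ 0.6 -1.3 -1.2] op 17.6 q6 -0.49
rotvec tool [-0.  0. -0.]
```

```bash
python3 -m crank '[[0,0,0,0,0,0]]';python3 -m crank '[[0,0.2,0,0,0,0],[0,0.2,0,0,0,0],[0,0,0,0,0,0]]';python3 -m crank '[[0,0,0,0,0,0]]'; python3 - <<'E'
from h import *
p,d=arm.grab_frame('scene')
cv2.imwrite('pics/i1.png',cv2.resize(p[120:220,330:450],None,fx=5,fy=5,interpolation=cv2.INTER_CUBIC))
E
```

```text
t: 12.05
tcp_pos: [544.2, -1.5, 52.3]
orientation: [0.696, -0.128, 0.695, 0.127]
wrist_force: [-0.1, -0.5, -1.8]
opening: 17.8
t: 12.35
tcp_pos: [542.6, 2.5, 52.2]
orientation: [0.696, -0.128, 0.695, 0.127]
wrist_force: [-0.4, 0.4, -1.9]
opening: 17.7
t: 12.45
tcp_pos: [542.7, 2.3, 52.3]
orientation: [0.696, -0.128, 0.695, 0.127]
wrist_force: [0.0, 0.1, -1.7]
opening: 17.9
```

View pics/i1.png

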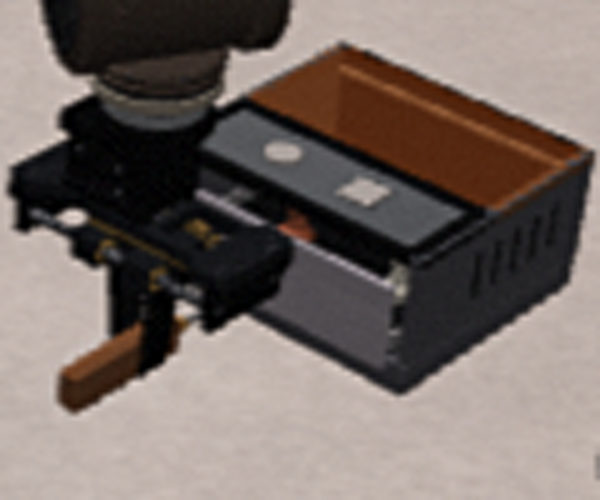

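No contact force and the tray hasn't moved: the plate's end is still at about (395,285). I'll keep inserting.

```bash
python3 -m crank '[[0,0.3,0,0,0,0],[0,0.3,0,0,0,0],[0,0,0,0,0,0]]';python3 -m crank '[[0,0.3,0,0,0,0],[0,0.4,0,0,0,0],[0,0.2,0,0,0,0],[0,0,0,0,0,0],[0,0,0,0,0,0]]'; python3 - <<'E'
from h import *
H=np.array([487.6,129.6,0]);tx=np.array([-.3541,.9352,0]);ty=np.array([-.9352,-.3541,0])
s=arm.sense();d=s['tcp_pos']-H;print('bend x',d@tx+145,'y',d@ty)
E
```

```text
t: 12.8
tcp_pos: [540.3, 8.2, 52.2]
orientation: [0.696, -0.128, 0.695, 0.127]
wrist_force: [-0.3, 0.4, -1.8]
opening: 18.2
t: 13.3
tcp_pos: [537.4, 16.3, 52.3]
orientation: [0.696, -0.128, 0.695, 0.127]
wrist_force: [0.4, -0.1, -1.2]
opening: 18.0
bend x 21.41048891942853 y -6.46941354101469
```

```bash
python3 -m crank '[[0,0,-0.3,0,0,0],[0,0,-0.4,0,0,0],[0,0,-0.3,0,0,0],[0,0,-0.2,0,0,0],[0,0,0,0,0,0]]';python3 -m crank '[[0,-0.3,0,0,0,0],[0,-0.4,0,0,0,0],[0,-0.2,0,0,0,0],[0,-0.1,0,0,0,0],[0,-0.1,0,0,0,0],[0,-0.1,0,0,0,0],[0,-0.1,0,0,0,0],[0,-0.1,0,0,0,0]]'; python3 - <<'E'
from h import *
H=np.array([487.6,129.6,0]);tx=np.array([-.3541,.9352,0]);ty=np.array([-.9352,-.3541,0])
s=arm.sense();d=s['tcp_pos']-H;print('bend x',d@tx+145,'y',d@ty,'Fx',s['wrist_force']@tx,s['wrist_force']@ty)
E
```

```text
t: 13.8
tcp_pos: [525.9, 11.8, 52.3]
orientation: [0.696, -0.128, 0.695, 0.127]
wrist_force: [-0.9, 0.1, -1.4]
opening: 17.9
t: 14.6
tcp_pos: [531.1, -1.1, 52.2]
orientation: [0.696, -0.128, 0.695, 0.127]
wrist_force: [1.0, -0.3, -0.9]
opening: 17.9
bend x 7.315711284838528 y 5.583410339872372 Fx -0.6086772860104676 -0.8304094331661007
```

```bash
python3 -m crank '[[0,-0.1,0,0,0,0],[0,-0.1,0,0,0,0],[0,-0.1,0,0,0,0],[0,-0.1,0,0,0,0]]';python3 -m crank '[[0,-0.1,0,0,0,0],[0,-0.1,0,0,0,0],[0,-0.1,0,0,0,0],[0,-0.1,0,0,0,0]]'; python3 - <<'E'
from h import *
H=np.array([487.6,129.6,0]);tx=np.array([-.3541,.9352,0]);ty=np.array([-.9352,-.3541,0])
s=arm.sense();d=s['tcp_pos']-H;print('bend x',d@tx+145,'y',d@ty,'Fx',s['wrist_force']@tx,s['wrist_force']@ty)
p,d=arm.grab_frame('scene')
cv2.imwrite('pics/p1.png',cv2.resize(p[120:220,330:450],None,fx=5,fy=5,interpolation=cv2.INTER_CUBIC))
E
```

```text
t: 15.0
tcp_pos: [532.3, -4.7, 52.2]
orientation: [0.696, -0.128, 0.695, 0.127]
wrist_force: [-0.8, 2.6, -0.7]
opening: 18.0
t: 15.4
tcp_pos: [533.9, -8.6, 52.2]
orientation: [0.696, -0.128, 0.695, 0.127]
wrist_force: [-1.4, 2.4, -1.7]
opening: 17.8
bend x -0.6861468219383937 y 5.621503112664784 Fx 2.7597314949239844 0.48308811604656415
```

View pics/p1.png

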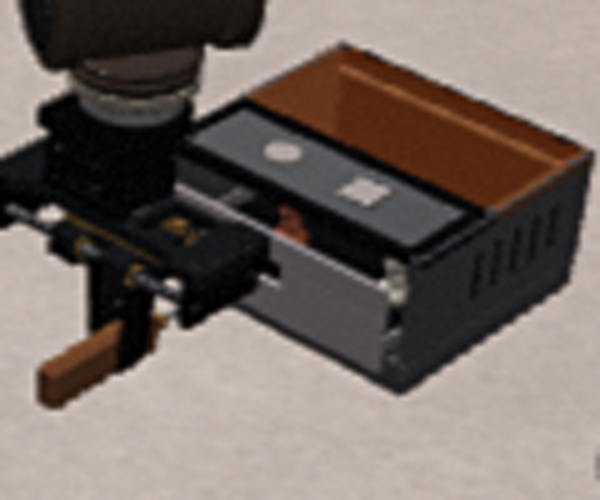

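Pulling at about 2.7 N, and the plate's end has come forward to about (385,290). The hook holds, so I'll go on.

```bash
python3 -m crank '[[0,-0.12,0,0,0,0],[0,-0.15,0,0,0,0],[0,-0.2,0,0,0,0],[0,-0.25,0,0,0,0],[0,-0.3,0,0,0,0],[0,-0.3,0,0,0,0],[0,-0.3,0,0,0,0],[0,-0.3,0,0,0,0],[0,-0.3,0,0,0,0],[0,-0.3,0,0,0,0],[0,-0.3,0,0,0,0],[0,-0.3,0,0,0,0]]';python3 -m crank '[[0,-0.3,0,0,0,0],[0,-0.3,0,0,0,0],[0,-0.3,0,0,0,0],[0,-0.3,0,0,0,0],[0,-0.3,0,0,0,0],[0,-0.3,0,0,0,0],[0,-0.3,0,0,0,0],[0,-0.25,0,0,0,0],[0,-0.2,0,0,0,0],[0,-0.15,0,0,0,0],[0,-0.1,0,0,0,0]]'; python3 - <<'E'
from h import *
H=np.array([487.6,129.6,0]);tx=np.array([-.3541,.9352,0]);ty=np.array([-.9352,-.3541,0])
s=arm.sense();d=s['tcp_pos']-H;print('bend x',d@tx+145,'y',d@ty,'Fx',s['wrist_force']@tx,s['wrist_force']@ty)
p,d=arm.grab_frame('scene')
cv2.imwrite('pics/p2.png',cv2.resize(p[120:220,330:450],None,fx=5,fy=5,interpolation=cv2.INTER_CUBIC))
E
```

```text
t: 16.65
tcp_pos: [545.1, -38.0, 52.3]
orientation: [0.696, -0.128, 0.695, 0.127]
wrist_force: [-0.8, 3.0, -0.2]
opening: 17.6
t: 17.75
tcp_pos: [555.0, -64.0, 52.3]
orientation: [0.696, -0.128, 0.695, 0.127]
wrist_force: [-0.4, 3.1, -1.3]
opening: 17.7
bend x -59.9402711496719 y 5.536877859095517 Fx 3.064359636230225 -0.7328559497338056
```

View pics/p2.png

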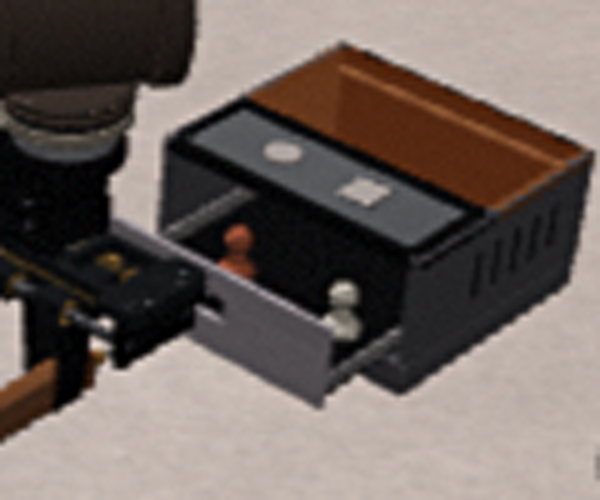

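Both pieces stand, the orange one at (238,255) and the white one at (343,310). The tray is about 65 mm out, so I go slowly to the stop.

```bash
python3 -m crank '[[0,-0.1,0,0,0,0],[0,-0.15,0,0,0,0],[0,-0.2,0,0,0,0],[0,-0.2,0,0,0,0],[0,-0.2,0,0,0,0],[0,-0.2,0,0,0,0],[0,-0.15,0,0,0,0],[0,-0.1,0,0,0,0],[0,-0.1,0,0,0,0],[0,-0.1,0,0,0,0],[0,-0.1,0,0,0,0]]';python3 -m crank '[[0,-0.1,0,0,0,0],[0,-0.1,0,0,0,0],[0,-0.1,0,0,0,0]]'
```

```text
t: 18.9
tcp_pos: [560.6, -78.9, 52.3]
orientation: [0.696, -0.128, 0.695, 0.127]
wrist_force: [0.8, 2.4, -1.1]
opening: 17.8
t: 19.2
tcp_pos: [561.7, -81.8, 52.3]
orientation: [0.696, -0.128, 0.695, 0.127]
wrist_force: [-0.4, 2.5, -1.7]
opening: 17.5
```

```bash
python3 -m crank '[[0,-0.1,0,0,0,0],[0,-0.1,0,0,0,0],[0,-0.1,0,0,0,0]]'; python3 -m crank '[[0,-0.1,0,0,0,0],[0,-0.1,0,0,0,0]]'
```

```text
t: 19.5
tcp_pos: [562.4, -84.3, 52.2]
orientation: [0.695, -0.127, 0.696, 0.127]
wrist_force: [-2.4, 7.9, -1.9]
opening: 17.7
t: 19.7
tcp_pos: [562.0, -84.8, 51.8]
orientation: [0.695, -0.126, 0.697, 0.128]
wrist_force: [-3.9, 17.1, -2.4]
opening: 17.4
```

The force has risen to 17 N, so the tray is at its stop. I'll hold there, then back off and look.

```bash
python3 -m crank '[[0,0,0,0,0,0],[0,0,0,0,0,0],[0,0.2,0,0,0,0],[0,0.2,0,0,0,0],[0,0.2,0,0,0,0],[0,0.3,0,0,0,0],[0,0,0,0,0,0],[0,0,0,0,0,0]]'; python3 - <<'E'
from h import *
H=np.array([487.6,129.6,0]);tx=np.array([-.3541,.9352,0]);ty=np.array([-.9352,-.3541,0])
delta(None,0.362)
s=arm.sense();d=s['tcp_pos']-H;print('bend x',d@tx+145,'y',d@ty,'Fx',s['wrist_force']@tx,s['wrist_force']@ty)
p,d=arm.grab_frame('scene')
cv2.imwrite('pics/p3.png',cv2.resize(p[120:220,330:450],None,fx=5,fy=5,interpolation=cv2.INTER_CUBIC))
E
```

```text
t: 20.5
tcp_pos: [560.3, -78.0, 52.4]
orientation: [0.696, -0.128, 0.695, 0.127]
wrist_force: [0.9, 0.1, -1.0]
opening: 17.5
t 20.5 tcp [560.3 -78.   52.4] jaw 0.3626 down [ 9.e-04 -7.e-04 -1.e+00] F [ 0.9  0.1 -1. ] op 17.5 q6 -0.62
rotvec tool [0.0006 0.0006 0.001 ]
bend x -74.93242672801154 y 5.49718156248619 Fx -0.1952553854129517 -0.8481230766792922
```

View pics/p3.png

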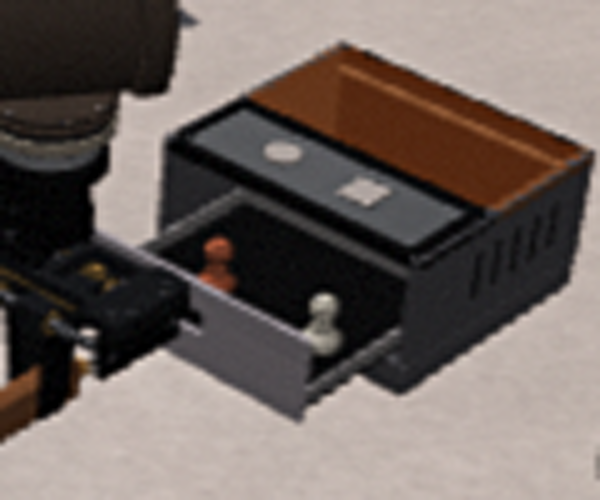

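```bash
python3 -m crank '[[0,0,0.3,0,0,0],[0,0,0.4,0,0,0],[0,0,0.3,0,0,0],[0,0,0.2,0,0,0],[0,0,0,0,0,0],[0,0,0,0,0,0]]';python3 -m crank '[[0,-0.2,0,0,0,0],[0,-0.2,0,0,0,0],[0,-0.2,0,0,0,0],[0,-0.2,0,0,0,0],[0,-0.2,0,0,0,0]]'
```

```text
t: 21.15
tcp_pos: [571.4, -73.7, 52.2]
orientation: [0.696, -0.128, 0.695, 0.127]
wrist_force: [-0.5, -0.9, -1.9]
opening: 17.5
t: 21.65
tcp_pos: [575.1, -83.3, 52.3]
orientation: [0.696, -0.128, 0.695, 0.127]
wrist_force: [-0.3, -1.0, -1.0]
opening: 17.8
```

```bash
python3 -m crank '[[0,-0.2,0,0,0,0],[0,-0.2,0,0,0,0],[0,-0.2,0,0,0,0],[0,-0.2,0,0,0,0]]'; python3 -m crank '[[0,-0.3,0,0,0,0],[0,-0.3,0,0,0,0],[0,-0.3,0,0,0,0],[0,-0.3,0,0,0,0],[0,-0.5,0,0,0,0],[0,-0.8,0,0,0,0],[0,-1,0,0,0,0],[0,-1,0,0,0,0],[0,-1,0,0,0,0],[0,-0.5,0,0,0,0],[0,0,0,0,0,0],[0,0,0,0,0,0]]';  python3 - <<'E'
from h import *
delta(None,0.362)
p,d=arm.grab_frame('scene')
cv2.imwrite('pics/r1.png',cv2.resize(p[110:240,300:460],None,fx=4.5,fy=4.5,interpolation=cv2.INTER_CUBIC))
E
```

```text
t: 22.05
tcp_pos: [577.9, -90.7, 52.3]
orientation: [0.696, -0.128, 0.695, 0.127]
wrist_force: [0.5, -0.8, -0.6]
opening: 17.9
t: 23.25
tcp_pos: [599.0, -146.6, 52.3]
orientation: [0.696, -0.128, 0.695, 0.127]
wrist_force: [-0.3, 0.9, -1.4]
opening: 17.6
t 23.25 tcp [ 599.  -146.6   52.3] jaw 0.3623 down [ 4.e-04 -4.e-04 -1.e+00] F [-0.3  0.9 -1.4] op 17.6 q6 -0.71
rotvec tool [0.0003 0.0003 0.0005]
```

View pics/r1.png

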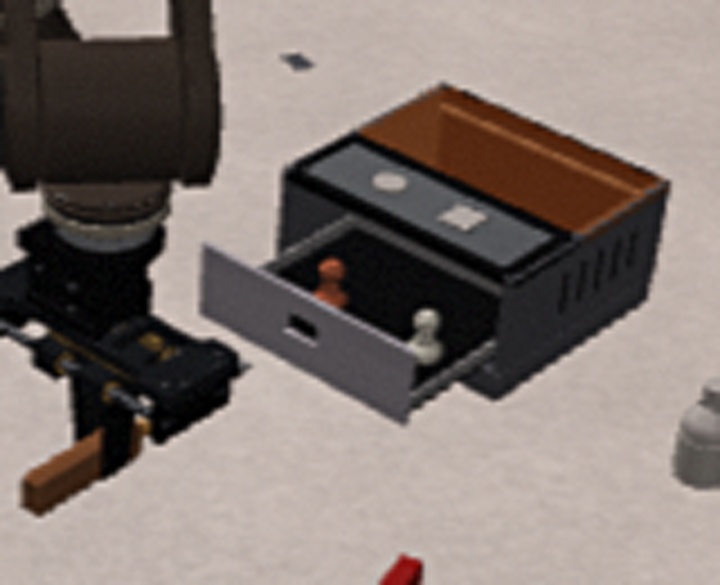

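The hook is clear of the tray: its end is at (245,367), the empty hole at (300,327), and both pieces stand. Now I lower it to the table.

```bash
python3 -m crank '[[0.5,0,0,0,0,0],[1,0,0,0,0,0],[1,0,0,0,0,0],[1,0,0,0,0,0],[0.7,0,0,0,0,0],[0.3,0,0,0,0,0],[0.15,0,0,0,0,0],[0,0,0,0,0,0],[0,0,0,0,0,0]]'; python3 -m crank '[[0.1,0,0,0,0,0],[0.05,0,0,0,0,0],[0,0,0,0,0,0]]'
```

```text
t: 24.2
tcp_pos: [599.4, -146.7, 6.2]
orientation: [0.696, -0.128, 0.695, 0.127]
wrist_force: [0.5, 0.1, -1.5]
opening: 17.8
t: 24.5
tcp_pos: [599.2, -146.7, 4.5]
orientation: [0.696, -0.128, 0.695, 0.127]
wrist_force: [-0.3, -0.4, 0.6]
opening: 17.8
```

Wrist force now reads 0.6 N upward, so the tool is on the table. I'll open, rise and look.

```bash
python3 -m crank '[[0,0,0,0,0,0],[0,0,0,0,0,0],[0,0,0,0,0,0],[0,0,0,0,0,0],[0,0,0,0,0,0],[0,0,0,0,0,0],[0,0,0,0,0,0],[0,0,0,0,0,0]]' 0.2; python3 -m crank '[[-0.5,0,0,0,0,0],[-1,0,0,0,0,0],[-2,0,0,0,0,0],[-3,0,0,0,0,0],[-4,0,0,0,0,0],[-4,0,0,0,0,0],[-2,0,0,0,0,0],[-1,0,0,0,0,0],[0,0,0,0,0,0]]'; python3 -m crank '[[0,-2,0,0,0,0],[0,-4,0,0,0,0],[0,-4,0,0,0,0],[0,-4,0,0,0,0],[0,-4,0,0,0,0],[0,-2,0,0,0,0],[0,0,0,0,0,0],[0,0,0,0,0,0]]'; python3 - <<'E'
from h import *
for n in('scene','top'):
    p,d=arm.grab_frame(n);np.save(n+'9.npy',d);cv2.imwrite(f'pics/{n}9.png',p if n=='scene' else cv2.convertScaleAbs(p,alpha=1.7))
p=cv2.imread('pics/scene9.png');cv2.imwrite('pics/z9.png',cv2.resize(p[110:240,300:460],None,fx=4.5,fy=4.5,interpolation=cv2.INTER_CUBIC))
E
```

```text
t: 25.3
tcp_pos: [599.2, -146.7, 4.4]
orientation: [0.696, -0.128, 0.695, 0.127]
wrist_force: [0.5, -0.1, 0.8]
opening: 56.7
t: 26.2
tcp_pos: [599.3, -146.6, 180.8]
orientation: [0.696, -0.128, 0.695, 0.127]
wrist_force: [-0.1, -0.1, -0.3]
opening: 56.8
t: 27.0
tcp_pos: [669.3, -334.1, 177.4]
orientation: [0.695, -0.127, 0.696, 0.128]
wrist_force: [-0.2, -0.2, 0.0]
opening: 57.0
```

View pics/scene9.png

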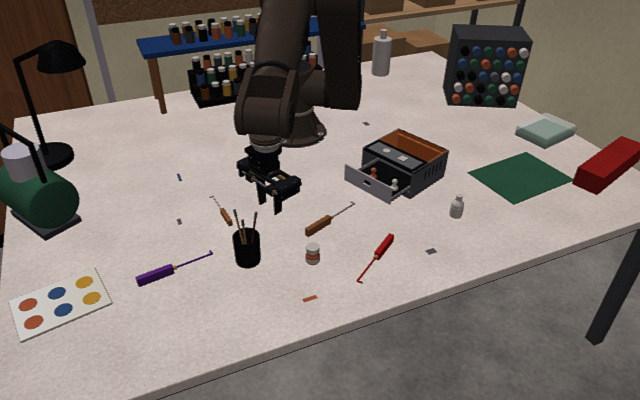

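View pics/z9.png

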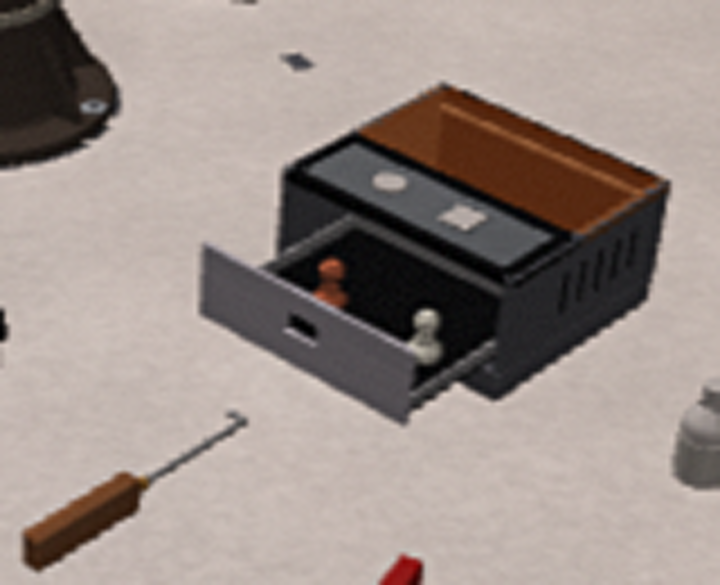

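View pics/top9.png

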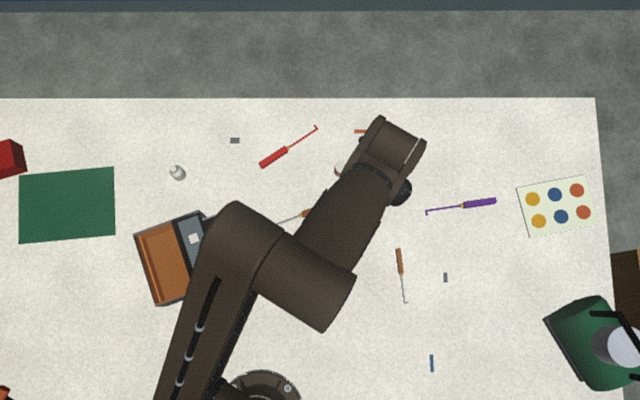

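```bash
python3 -m crank '[[-2,0,0,0,0,0],[-3,0,0,0,0,0],[-3,0,0,0,0,0],[0,0,0,0,0,0],[0,0,0,0,0,0],[0,0,0,0,0,0]]'; python3 - <<'E'
from h import *
tx=np.array([-.3541,.9352,0])
h=ray_z('scene',300+301.5/4.5-.4,110+327/4.5-.4,62);print('hole',h,'travel',(h-np.array([487.6,130.1,62]))@tx)
a=cv2.imread('pics/scene0.png');p,_=arm.grab_frame('scene')
for n,sl in(('mug',(slice(225,270),slice(228,266))),('pot',(slice(238,270),slice(300,325))),('bottle',(slice(192,222),slice(445,468)))):
    r=cv2.phaseCorrelate(cv2.cvtColor(a[sl],6).astype(np.float32),cv2.cvtColor(p[sl],6).astype(np.float32));print(n,r)
s=arm.sense();print(s['t'],s['tcp_pos'],s['wrist_force'],s['qvel'].round(3))
E
```

```text
t: 27.7
tcp_pos: [669.6, -332.8, 258.5]
orientation: [0.695, -0.128, 0.696, 0.128]
wrist_force: [-0.2, -0.8, -0.3]
opening: 56.9
hole [517.30082259  49.06956625  62.        ] travel -86.29672292116551
mug ((0.016735392177650965, 0.5537177731772438), 0.9922734797000885)
pot ((0.4014929676094656, -0.06611632372910847), 1.0004727128148079)
bottle ((-0.034564015113375035, 0.045701064462088326), 0.9980968303150601)
27.75 [ 669.59096502 -332.90449541  258.24952384] [-0.12089605 -0.39134268 -0.61672817] [-0.005  0.005 -0.007  0.001  0.002 -0.002]
```

```bash
python3 -c "
from rig import arm
print(arm.job_done())"
```

```text
the job is handed in; nothing more can be done
None
```

I finished every step and handed the job in at about 27.8 s. No verdict was reported.

- **Square key:** I pressed it with closed fingertips and held 7.4–7.9 N for more than 0.4 s. I did not go near the round key.
- **Tray:** I put the larger brown hook through the finger hole, shifted it behind the plate edge, and pulled slowly at about 3 N. The force rose to 17 N at the firm stop, about 83 mm by the arm's own travel. After backing off, I unhooked without contact and laid the hook flat on the table.

**Last checks**
- **Tray position:** The camera puts the hole about 86 mm out from where it started. That is about 3 mm more than the arm's figure, within the accuracy of the picture.
- **Pieces and hook:** Both painted pieces are standing. The hook lies clear of the tray and released, and the arm is raised and touching nothing.
- **Pots and mug:** The pot, bottle and mug show at most about half a pixel of shift (1–2 mm), which is within measurement error.

**Less certain points**
- The hand hid the hook's bend during insertion, so I went by calculation and force readings rather than by sight.
- When retreating, the hand passed close to the brush tips. I felt no contact, and I then raised it.

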